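Refit a griddle's gas knob on its D-spindle and keep it held in

TASK

The griddle's gas knob was taken off for wiping and lies in the yellow saucer. Take it from the saucer, turn it so that the flat in its bore matches the flat of the bare brass spindle, push it fully home and press it right down against the valve spring as one does to light the burner, and finish while still holding it pressed down. Leave the spindle at the flame setting it stands at, and leave the saucer, the other knob and everything else on the counter where it is.

Things in the scene. Friction and masses are not known exactly. Their poses are not given: they have to be found in the camera images.
- knob: Loose black gas knob, upright in the yellow saucer: round skirt 52 mm across, 17 mm high, with a grip bar across its top, 48 mm long (knob's x), 14 mm wide (y), from 17 to 37 mm above the underside. Origin: centre of the underside; z up. A white line on the bar's top and end marks +x, the pointer. Bore below: D-shaped, 13 mm across, its flat on the pointer side. About 60 g.
- bore_end (a point): The blind end of the knob's D bore, on its axis, 14 mm above the knob's underside; axes as the knob's. The bore's flat is 2.5 mm from the axis towards +x; its mouth, at the underside, is chamfered. Fully home, this point touches the spindle's tip.
- spindle_tip (a point): Top centre of the bare brass D-spindle standing on one of the two control bezels: 12 mm across, cut to 8 mm by a flat that faces this point's +x; z up; chamfered. At rest 24 mm above the panel, 34 mm above the counter. The knob goes on freely only with its pointer (+x) the way the flat faces, within about 10 degrees; home, its underside is 10 mm above the panel, 5 mm when pressed.
- spindle (a joint): How far the spindle is pressed down into the valve, m: 0 at rest, 0.005 fully down. A spring pushes it back up: 4 N to start, 9 N fully down.
- setting (a joint): Flame setting of the bare spindle: its angle, rad, 0 = off (flat facing the white dot), anticlockwise from above to 2.6; it starts between 1.0 and 2.2, in the arc of red dots on the panel. It turns with the knob, against about 0.1 N m of friction. A brass washer at the foot of the spindle turns with it; its tab, 16 mm long from the axis, points the way the flat faces.
- setting_mark (a point): A point fixed to the turning valve core, 20 mm from the spindle's axis in the direction in which the flat faces, 13 mm above the counter. It moves only when the setting is turned.
- saucer: Yellow melamine saucer, 150 mm across the rim and 20 mm high, in which the knob lies. Origin: centre of the underside. It stands on the counter, loose.
- griddle: Drop-in gas griddle: steel panel 460 (x) by 330 mm (y), 10 mm high, fixed. Origin: centre of its underside. The square dark hot plate, 28 mm high, covers x -75 to 205 mm, inside a 40 mm high splash rim on three sides. The control strip is nearest the robot: dark bezels, 2 mm high, at x -170, y +85 and -85 mm; which one is bare varies.
- knob_b (a joint): The other gas knob, alike, already fitted on its own spindle 170 mm from the bare one, its top 57 mm above the counter; its angle, rad, 0 = off. To be left alone.
- tiffin: Stacked steel tiffin carrier with a top handle, 134 mm across and 240 mm high, right of the griddle. Origin: centre of the underside.
- ladle: Steel ladle with a wooden grip, lying left of the hot plate, bowl away from the robot: 330 mm long, 36 mm high. Origin: under its middle.
- tongs: Steel tongs with a red end, lying beyond the saucer, 265 mm long, 18 mm high. Origin: under its middle.
- oil_bottle: Amber oil bottle, 68 mm across, 210 mm high, right of the griddle. Origin: centre of the underside.
- mug: Blue mug, 80 mm across, 85 mm high, at the right near the robot. Origin: centre of the underside.

How it is judged:
By the outcome, as a careful person would: the job done as asked, in the order asked, and still so for the second after the job is handed in, while the arm keeps its last pose, push and grip.
It also fails if it takes over 35 s, if anything falls off the work surface, if the arm or the gripper's body presses on something with over 40 N, if the wrist force passes 120 N, or if a joint passes its speed limit or range.

ROBOT

A 7-joint arm with a two-finger parallel gripper is mounted at the origin on the work surface. World frame = base frame: x ahead of the robot, y to its left, z up, the work surface at z = 0. Lengths are in m, angles in rad, forces in N, time in s.
With the tool pointing down it reaches from about 0.35 to 0.9 m from the base axis. Payload 8.1 kg.
Tool frame: the origin (TCP) lies at the very end of the fingers, on their centre line; the grasp point (between the pads) lies 19 mm behind it (arm.tcp_to_grasp is the distance from the TCP to the grasp point, in m); z points along the fingers, y is the line along which they close (so a half turn about z gives the same grasp; the last joint's range is limited). The gripper opens to 92 mm and grips with 3 to 60 N. Pads are 19 mm wide; open, the fingers measure 130 mm over their backs; the gripper's body (75 mm by 190 mm) begins 47 mm behind the grasp point.
Start: joints at [1.034, 0.434, 0.025, 1.573, -0.012, 1.134, -0.075], TCP at [0.263, -0.567, 0.204] pointing down, gripper open.
Joint ranges: [-2.62, 2.62], [-0.44, 2.09], [-1.27, 1.32], [0.08, 2.57], [-1.32, 4.46], [0.12, 2], [-2.74, 2.74]. Speed limits (rad/s): [2.22, 2.22, 3.01, 3.01, 3.14, 3.14, 3.14].

INTERFACE

Orientations are given as a rotation vector (axis times angle).
In Python, from cell import arm, get_image gives the robot as it stands (arm), with the cameras as plain functions.
- The arm moves only by the tool nudge_tcp, called after "Call:" as name(argument=value, ...), one argument or row to a line, values as JSON. Schema: {"type":"object","properties":{"segments":{"type":"array","items":{"type":"array","items":{"type":"array","items":{"type":"number"},"minItems":5,"maxItems":5},"minItems":1,"maxItems":10},"minItems":1,"maxItems":1},"clamp_n":{"type":"number"},"only":{"type":"string"},"quiet":{"type":"boolean"},"lines":{"type":"string"}},"required":["segments"],"additionalProperties":false}. segments is a list that holds a single list of rows (three levels of brackets), with 1 to 10 rows, each of 5 numbers: dx, dy, dz in m, then a turn about the tool's z in rad, then the opening from 0.0 (shut) to 1.0 (fully open); each row shifts and turns the commanded pose from where the row before left it, along the tool's axes as they then stand; what a row does not reach is not made up. A row lasts 1/10 s, in which the tool goes at most 0.05 m and 0.15 rad, less where a joint would pass 70% of its speed; a pose out of reach is approached as far as the arm can. The fingers move at their own pace and stop on an object; clamp_n is the grip in N (left out, the last holds). Time passes only in rows, so rows that do not move let the fingers close. The tool returns the time, the measured TCP pose, the force, the opening and the grip force at its end. only (a regular expression) keeps the lines of the reply that match it, lines (a string "A,B") keeps lines A to B, and quiet returns only ok. Input that does not fit is refused with a message, and nothing moves.
- arm.observe(): the state, without advancing time (a new reading comes with each control period).
- get_image(name): name is "scene" or "side" or "wrist"; returns a dict with "image" (480x640x3 uint8, blue, green, red), "fx", "fy", "cx", "cy" (pixels), "cam_to_world" (4x4, takes a point from camera to world coordinates); the wrist camera has in their place "mount" (4x4, takes a point from camera to tool coordinates, whose origin is the TCP and whose axes are the flange's). Camera axes: x right, y down, z forward; pixel columns grow to the right and rows downward; lengths in m; the calibration is good to about 2 mm. The wrist camera is an equidistant fisheye: a pixel r from the principal point sees the ray r / f radians off the axis. A picture is of the moment at which its call begins: read the wrist's pose just before it. There is no depth.
- arm.sign_off(): hands the job in; it is judged then, once.
The state is a dict: "clock": time; "joints": joint angles; "dq": joint speeds; "joint_efforts": joint torques, N m; "position": TCP position; "ee_rot": TCP orientation; "force": force on the tool from outside, world axes, zero at the start; "ft_torque": the same for the moment, N m; "width": opening from 0.0 (shut) to 1.0 (fully open); "gripper_force": force on a finger pad.
Only numpy, scipy, OpenCV 4.12 (cv2) and the standard library are available. Lean on these libraries where they do the work, as an engineer would, in place of code of your own. Each camera call takes 0.05 s, during which the arm holds its last target. There are 200 camera calls.

## Working session

There is one attempt and no reset: what is moved stays moved. The work goes in short steps, Python scripts to look and compute and a tool call to move; the robot and the scene stay as the last step left them, time stands still between calls to the robot, and variables do not carry over. Pictures are saved under pics/ and viewed, at most 10 in all, crops included, and the job is handed in when it is done.

```bash
ls; mkdir -p pics
```

Create h.py:
```python
import numpy as np, cv2
from scipy.spatial.transform import Rotation as R
from cell import arm, get_image
def snap(n,f):
    o=arm.observe(); d=get_image(n); cv2.imwrite('pics/'+f+'.png',d['image']); 
    np.savez('pics/'+f+'.npz',wrist=(n=='wrist'),pos=o['position'],rot=o['ee_rot'],**{k:v for k,v in d.items()})
    return d
def ray(f,u,v):
    d=np.load('pics/'+f+'.npz')
    x=(u-d['cx'])/d['fx'];y=(v-d['cy'])/d['fy']
    if d['wrist']:
        r=np.hypot(x,y);s=np.sin(r)/max(r,1e-9);c=np.array([x*s,y*s,np.cos(r)])
        T=np.eye(4);T[:3,:3]=R.from_rotvec(d['rot']).as_matrix();T[:3,3]=d['pos'];T=T@d['mount']
    else: c=np.array([x,y,1.]);T=d['cam_to_world']
    c=T[:3,:3]@c;return T[:3,3],c/np.linalg.norm(c)
def atz(f,u,v,z):
    p,c=ray(f,u,v);return p+c*(z-p[2])/c[2]
def tri(*obs):
    A=np.zeros((3,3));b=np.zeros(3);L=[ray(*o) for o in obs]
    for p,c in L: M=np.eye(3)-np.outer(c,c);A+=M;b+=M@p
    x=np.linalg.solve(A,b);return x,[float(np.linalg.norm(np.cross(x-p,c))) for p,c in L]
```

Run:
```python
from h import *
for n in('scene','side','wrist'):
    d=snap(n,n+'0'); print(n,d['fx'],d['cx'],d['cy'],(d.get('cam_to_world') if n!='wrist' else d['mount']).round(3).tolist())
print(arm.observe())
```

```text
cell.py
pics
scene 470.4538961095814 316.4770315380268 238.0091136721268 [[0.395, 0.745, -0.538, 1.139], [0.919, -0.321, 0.23, -0.316], [-0.001, -0.585, -0.811, 0.948], [0.0, 0.0, 0.0, 1.0]]
side 543.6526267080579 318.08724136343415 236.71098376715176 [[-0.896, -0.272, 0.35, 0.099], [-0.443, 0.562, -0.699, 0.817], [-0.006, -0.781, -0.624, 0.819], [0.0, 0.0, 0.0, 1.0]]
wrist 371.64829954431775 316.8995430541537 237.87653557777878 [[0.0, -0.953, -0.302, 0.081], [1.0, 0.0, -0.001, 0.001], [0.001, -0.302, 0.953, -0.18], [0.0, 0.0, 0.0, 1.0]]
{'clock': 0.15, 'joints': array([ 1.03442497,  0.43506767,  0.02498258,  1.57387184, -0.01160426,
        1.13399517, -0.07510654]), 'dq': array([-6.55546657e-04, -2.65494090e-03, -8.61171098e-05, -3.65362224e-03,
       -4.56318450e-04, -3.24434976e-04, -1.63114765e-03]), 'joint_efforts': array([ 2.78105479e-03, -6.68265367e+01,  9.85967740e-01, -3.14696252e+01,
       -6.06145291e-02,  3.93995584e-02,  1.24967969e-04]), 'position': array([ 0.26246592, -0.56676909,  0.2034287 ]), 'ee_rot': array([-3.06690727e+00, -6.75662162e-01,  5.70583290e-04]), 'force': array([-0.27379599, -0.11341678,  0.26163858]), 'ft_torque': array([ 0.02359011, -0.00182927, -0.02281286]), 'gripper_force': 0.0, 'width': 1.000117229719479}
```

View pics/scene0.png

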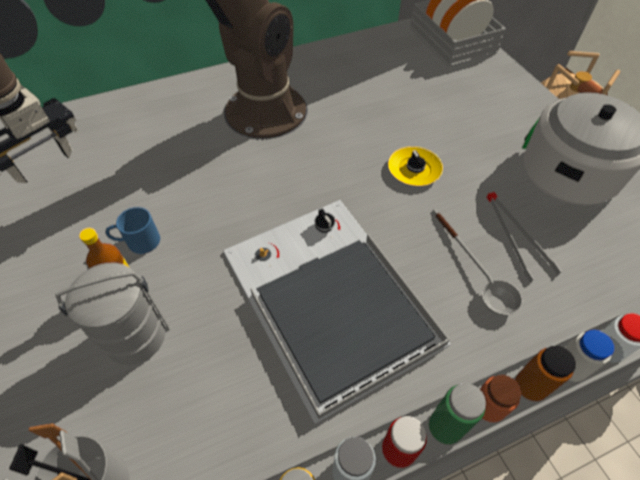

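View pics/side0.png

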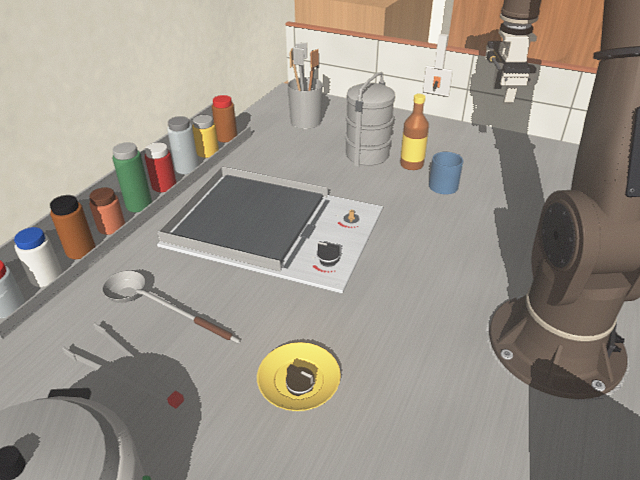

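View pics/wrist0.png

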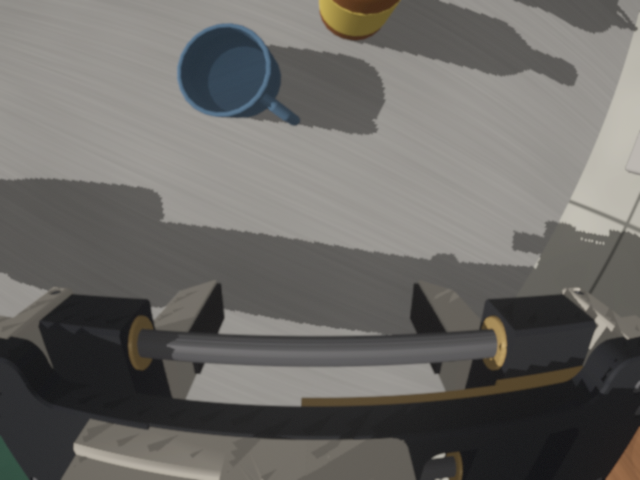

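The knob in its saucer is at scene (416,160) and side (300,378). The bare spindle is at scene (264,253) and side (351,213), and the fitted knob at scene (323,218). The wrist view shows only the mug and counter.

Run:
```python
from h import *
print('knob',tri(('scene0',416,158),('side0',301,374)))
print('spindle tip',tri(('scene0',264,250),('side0',352,213)))
print('saucer',tri(('scene0',415,167),('side0',299,376)))
a,b=arm.observe()['position'],R.from_rotvec(arm.observe()['ee_rot']).as_matrix();print(b.round(3))
im=[cv2.resize(cv2.imread('pics/scene0.png')[y:y+70,x:x+90],(400,300),interpolation=2) for x,y in((372,130),(225,200))]
im+=[cv2.resize(cv2.imread('pics/side0.png')[y:y+70,x:x+90],(400,300),interpolation=2) for x,y in((255,340),(305,185))]
cv2.imwrite('pics/c.png',np.vstack([np.hstack(im[:2]),np.hstack(im[2:])]))
```

```text
knob (array([0.3936583 , 0.29808368, 0.03479358]), [0.0003609085632187208, 0.0003609085632187624])
spindle tip (array([ 0.50926632, -0.18503018,  0.02862529]), [0.002877333857495228, 0.002877333857495135])
saucer (array([0.40402521, 0.29103209, 0.01376178]), [0.0014826983400294963, 0.0014826983400296988])
[[ 0.907  0.42  -0.001]
 [ 0.42  -0.907  0.001]
 [-0.    -0.001 -1.   ]]
```

View pics/c.png

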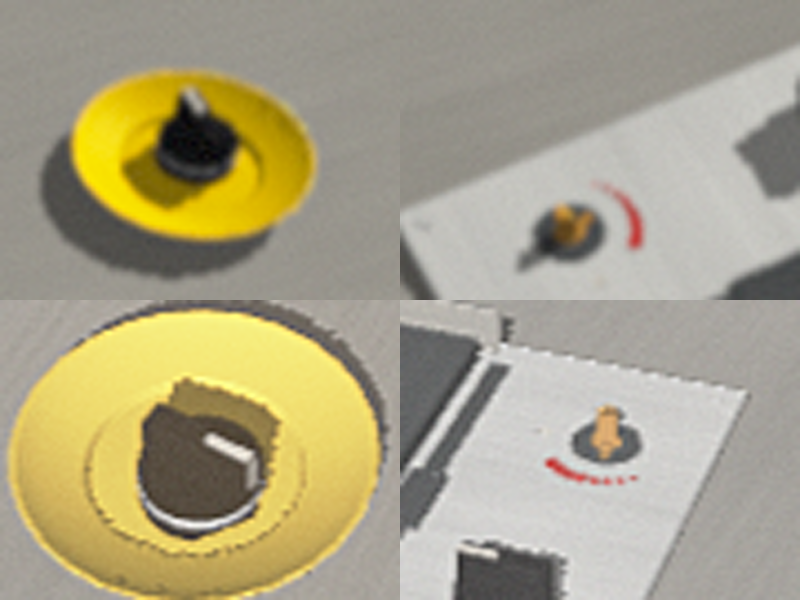

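The crops show the knob's white pointer line heading roughly towards the robot. The spindle's tab points towards the red arc.

Run:
```python
from h import *
s=90/400;sy=70/300
def S(x,y,z): return atz('side0',255+x*s,340+(y-300)*sy,z)
a,b=S(205,437,.042),S(250,460,.042);d=b-a;print('ptr',a,b,np.degrees(np.arctan2(d[1],d[0])))
print('bottle',atz('side0',412,165,0),'mug',atz('side0',446,185,0),'tiffin',atz('side0',368,158,0))
```

```text
ptr [0.39300407 0.29919795 0.042     ] [0.37198712 0.30155628 0.042     ] 173.5975746808665
bottle [ 0.4606156  -0.51519433  0.        ] mug [ 0.34334114 -0.45527704  0.        ] tiffin [ 0.58983485 -0.49688588  0.        ]
```

Call:
nudge_tcp(
  segments=[
    [[0, 0, -0.04, 0, 1], [0.05, -0.03, 0, -0.15, 1], [0.045, -0.04, 0, -0.15, 1], [0.045, -0.04, 0, -0.15, 1], [0.03, -0.04, 0, -0.15, 1]],
  ],
)

```text
clock: 0.65
position: [0.2992, -0.3765, 0.2437]
ee_rot: [2.724, 1.566, 0.001]
force: [0.7, 0.0, 0.5]
width: 1.002
gripper_force: 0.0
```

Call:
nudge_tcp(
  segments=[
    [[0.044, 0.02, 0, -0.14, 1], [0.044, 0.022, 0, -0.14, 1], [0.044, 0.025, 0, -0.14, 1], [0.044, 0.028, 0.0, -0.14, 1], [0.044, 0.028, 0, -0.14, 1], [0, 0, 0, 0, 1], [0, 0, 0, 0, 1]],
  ],
)

```text
clock: 1.35
position: [0.467, -0.2011, 0.2438]
ee_rot: [-2.03, -2.397, 0.0]
force: [-0.4, -0.5, -0.1]
width: 0.998
gripper_force: 0.0
```

Run:
```python
from h import *
snap('wrist','w1')
```

```text
(no output)
```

View pics/w1.png

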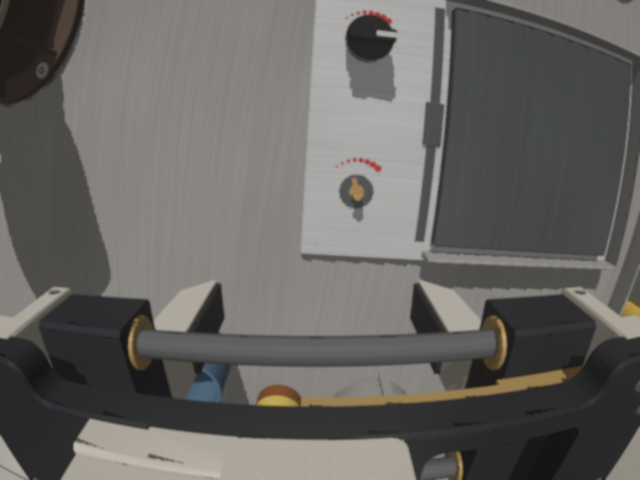

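The bare spindle is at (357,190) with its tab pointing up the image. The fitted knob is at (370,37). Next I'll take a closer second view.

Call:
nudge_tcp(
  segments=[
    [[0.0, 0.02, 0.045, 0, 1], [0, 0.02, 0.045, 0, 1], [0, 0.0, 0.02, 0, 1], [0, 0, 0, 0, 1], [0, 0, 0, 0, 1]],
  ],
)

```text
clock: 1.9
position: [0.5055, -0.1971, 0.1345]
ee_rot: [-2.036, -2.392, 0.001]
force: [-0.4, 0.4, 0.3]
width: 1.0
gripper_force: 0.0
```

Run:
```python
from h import *
snap('wrist','w2')
def brass(f,u,v,w=40):
    im=cv2.imread('pics/'+f+'.png')[v-w:v+w,u-w:u+w]; h=cv2.cvtColor(im,cv2.COLOR_BGR2HSV)
    m=cv2.inRange(h,(5,90,60),(28,255,255));ys,xs=np.nonzero(m);return xs.mean()+u-w,ys.mean()+v-w,len(xs)
print(brass('w1',357,190,15))
c=[]
for f,u,v in(('w1',357,190),):pass
T=np.load('pics/w2.npz');
im=cv2.imread('pics/w2.png')
# project rough spindle into w2
M=np.eye(4);M[:3,:3]=R.from_rotvec(T['rot']).as_matrix();M[:3,3]=T['pos'];M=M@T['mount']
p=np.linalg.inv(M)@np.r_[atz('w1',357,190,.03),1];r=np.hypot(p[0],p[1]);t=np.arctan2(r,p[2])
u,v=int(T['cx']+T['fx']*t*p[0]/r),int(T['cy']+T['fy']*t*p[1]/r);print(u,v)
w=36;cu,cv_=max(u-48,0),max(v-w,0)
crop=im[cv_:cv_+72,cu:cu+96];print(cu,cv_,T['pos'])
cv2.imwrite('pics/w2c.png',cv2.resize(crop,(768,576),interpolation=cv2.INTER_CUBIC))
```

```text
(np.float64(356.0140186915888), np.float64(190.50467289719626), 214)
322 210
274 174 [ 0.50552812 -0.1971449   0.13447309]
```

View pics/w2c.png

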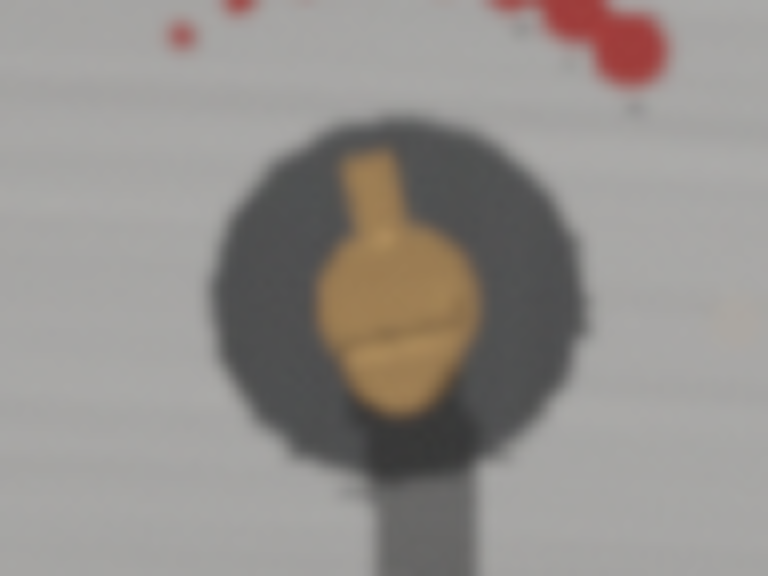

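The close view shows the bezel centre at crop (398,298) and the washer tab tip at (368,155). The top face's flat runs from (345,345) to (462,320), so its axis is near (407,352). The tab and the flat agree.

Run:
```python
from h import *
P=lambda x,y:(274+(x+.5)/8-.5,174+(y+.5)/8-.5)
z=lambda x,y,h:atz('w2',*P(x,y),h)
B=z(398,298,.012);t=z(368,155,.013);tip=z(407,352,.034);W=z(398,303,.013)
f=z(462,320,.034)-z(345,345,.034)
ang=lambda d:np.degrees(np.arctan2(d[1],d[0]))
print('bezel',B,'tip',tip,'tab len',np.linalg.norm((t-B)[:2]),'ang',ang(t-B),ang(t-tip),'flat',ang(f)+90)
d1=z(345,345,.034)-z(462,320,.034);print('chord',np.linalg.norm(d1))
# red arc, other knob for griddle orientation
print('knobb',atz('w1',370,37,.05))
# triangulate top of spindle w1/w2 (tab tip from both too)
im=cv2.imread('pics/w1.png')[172:208,332:380];
h=cv2.cvtColor(im,cv2.COLOR_BGR2HSV);m=cv2.inRange(h,(5,90,60),(28,255,255))
ys,xs=np.nonzero(m);print(xs.min()+332,xs.max()+332,ys.min()+172,ys.max()+172)
print('\n'.join(''.join('#' if v else '.' for v in r) for r in m[:,8:40]))
```

```text
bezel [ 0.508065   -0.18718305  0.012     ] tip [ 0.50864079 -0.1872824   0.034     ] tab len 0.015704797054612862 ang 110.82131504903043 112.62123682733687 flat 111.70335881281534
chord 0.011632938352556547
knobb [ 0.48918089 -0.02285992  0.05      ]
349 363 178 200
................................
................................
................................
................................
................................
................................
.............###................
............####................
............#####...............
............#####...............
............#####...............
.............####...............
.............#####..............
............########............
............#########...........
...........###########..........
..........#############.........
..........#############.........
.........###############........
.........###############........
.........###############........
.........###############........
..........##############........
...........#############........
............###########.........
............###########.........
.............#########..........
..............#######...........
................####............
................................
................................
................................
................................
................................
................................
................................
```

Run:
```python
from h import *
print(tri(('w1',357.5,200.3),('w2',274+400.5/8-.5,174+413.5/8-.5)))
```

```text
(array([ 0.50903366, -0.19417458,  0.0309064 ]), [0.0001905796224604865, 0.0001905796224604578])
```

Call:
nudge_tcp(
  segments=[
    [[0.0, 0.0, -0.045, 0, 1], [0.041, 0.027, -0.01, -0.13, 1], [0.041, 0.027, 0, -0.13, 1], [0.041, 0.027, 0, -0.13, 1], [0.041, 0.027, 0, -0.13, 1], [0.041, 0.027, 0, -0.13, 1], [0.041, 0.027, 0, -0.13, 1], [0.041, 0.027, 0, -0.13, 1], [0.041, 0.027, 0, -0.13, 1], [0.041, 0.027, 0, -0.13, 1]],
  ],
)

```text
clock: 2.95
position: [0.4646, 0.221, 0.1911]
ee_rot: [0.367, 3.116, 0.002]
force: [-0.2, 0.2, -0.4]
width: 0.997
gripper_force: 0.0
```

Call:
nudge_tcp(
  segments=[
    [[0.041, 0.027, 0.02, -0.12, 1], [0.03, 0.03, 0.02, 0, 1], [0, 0, 0, 0, 1], [0, 0, 0, 0, 1], [0, 0, 0, 0, 1]],
  ],
)

```text
clock: 3.45
position: [0.4081, 0.2858, 0.1514]
ee_rot: [0.189, 3.133, 0.0]
force: [0.7, -0.1, 0.1]
width: 1.0
gripper_force: 0.0
```

Run:
```python
from h import *
snap('wrist','w3')
```

```text
(no output)
```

View pics/w3.png

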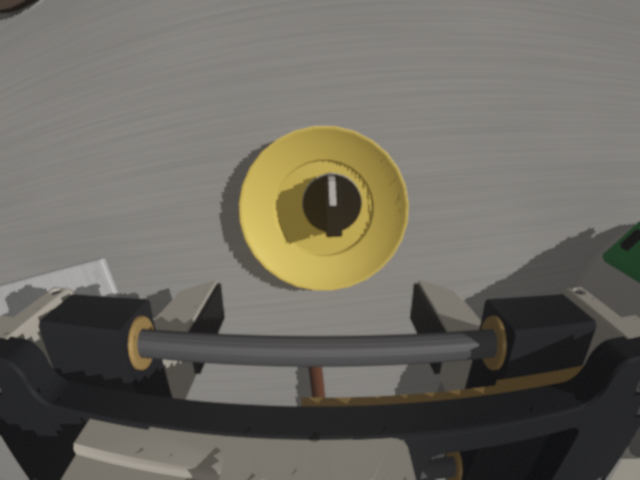

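The wrist view shows the knob in the saucer at (332,203), its white pointer line running up from (332,205) to (331,176).

Run:
```python
from h import *
a,b=atz('w3',333,206,.042),atz('w3',331,176,.042)
c=atz('w3',334,235,.042);print(a,b,c,np.linalg.norm(b-c),np.degrees(np.arctan2(*(b-c)[[1,0]])))
o=arm.observe();print('tool rel',R.from_rotvec(o['ee_rot']).inv().apply((b+c)/2-o['position']))
```

```text
[0.39177042 0.29977196 0.042     ] [0.36758874 0.3008829  0.042     ] [0.41591737 0.2979638  0.042     ] 0.0484167038627912 176.54347459630765
tool rel [0.01816142 0.01174285 0.10915821]
```

Call:
nudge_tcp(
  segments=[
    [[0.005, 0.0, 0.03, 0, 1], [0.005, 0, 0.02, 0, 1], [0, 0, 0, 0, 1], [0, 0, 0, 0, 1], [0, 0, 0, 0, 1]],
  ],
)

```text
clock: 4.0
position: [0.3978, 0.288, 0.1014]
ee_rot: [0.187, 3.134, 0.002]
force: [-0.2, -0.9, 0.2]
width: 0.999
gripper_force: 0.0
```

Run:
```python
from h import *
snap('wrist','w4')
im=cv2.imread('pics/w4.png')[160:310,230:430];cv2.imwrite('pics/w4c.png',cv2.resize(im,(800,600),interpolation=cv2.INTER_CUBIC))
```

```text
(no output)
```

View pics/w4c.png

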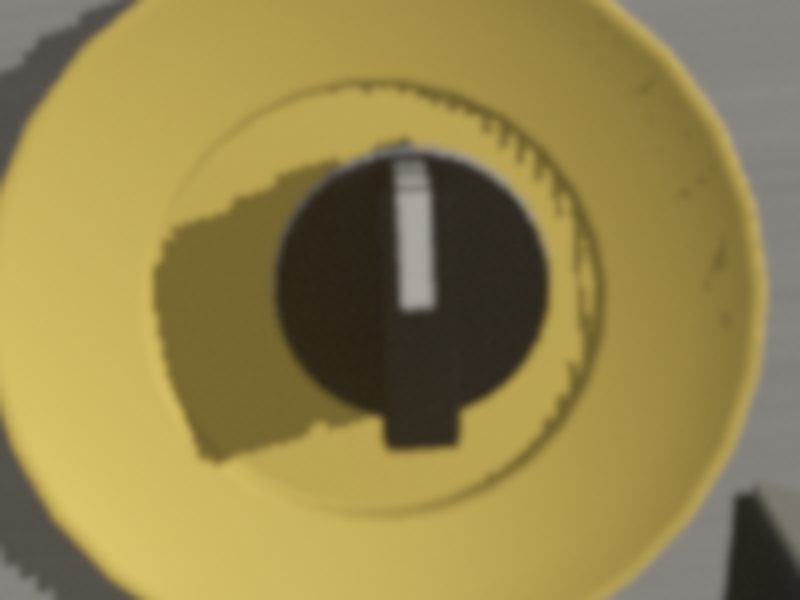

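The close view shows the bar top running from crop (413,188) to (422,446), with the white line ending at (417,310).

Run:
```python
from h import *
P=lambda x,y:(230+(x+.5)/4-.5,160+(y+.5)/4-.5)
print(tri(('w3',334,236.3),('w4',*P(422,447))))
print(tri(('w3',332.6,205.5),('w4',*P(417,310))))
o=arm.observe();Rt=R.from_rotvec(o['ee_rot'])
yaw=Rt.as_matrix()[:,0];print('yaw',np.degrees(np.arctan2(yaw[1],yaw[0])))
for z in(.040,.043):
    a,c=atz('w4',*P(413,188),z),atz('w4',*P(422,447),z);d=a-c
    print(z,(a+c)/2,np.linalg.norm(d),np.degrees(np.arctan2(d[1],d[0])),Rt.inv().apply((a+c)/2-o['position']))
```

```text
(array([0.41851601, 0.29780986, 0.03724798]), [8.92873810807183e-05, 8.928738108063454e-05])
(array([0.39089451, 0.29943974, 0.04389498]), [2.8105623589504882e-05, 2.810562358943963e-05])
yaw 173.17852135341053
0.04 [0.3941268  0.29938457 0.04      ] 0.04656304526519583 175.86963635730424 [0.00494081 0.01072517 0.06137086]
0.043 [0.39314929 0.29934947 0.043     ] 0.045984013531153195 175.8696363573042 [0.00590223 0.01057829 0.05836905]
```

Call:
nudge_tcp(
  segments=[
    [[0.0055, 0.0107, 0, -0.047, 0.5], [0, 0, 0.04, 0, 0.5], [0, 0, 0.02, 0, 0.5], [0, 0, 0.01, 0, 0.5], [0, 0, 0.005, 0, 0.5], [0, 0, 0, 0, 0.5], [0, 0, 0, 0, 0.5]],
  ],
  clamp_n=30,
)

```text
clock: 4.75
position: [0.3927, 0.2997, 0.026]
ee_rot: [0.111, 3.139, 0.001]
force: [0.8, -0.2, 0.0]
width: 0.505
gripper_force: 0.0
```

Run:
```python
from h import *
snap('wrist','w5')
im=cv2.imread('pics/w5.png')[160:400,160:480];cv2.imwrite('pics/w5c.png',cv2.resize(im,(800,600)))
```

```text
(no output)
```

View pics/w5c.png

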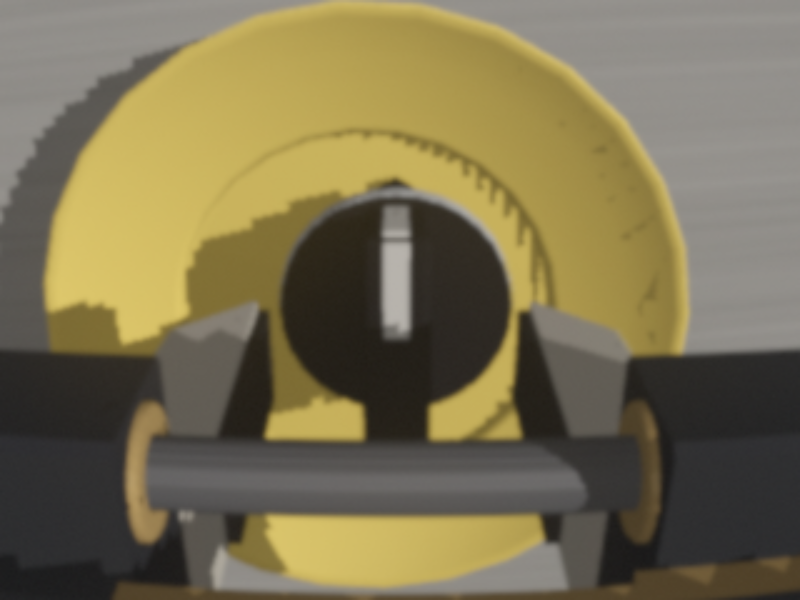

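The fingers at crop columns 265 and 525 straddle the bar at 397, so they are centred. I'll close the gripper and lift.

Call:
nudge_tcp(
  segments=[
    [[0, 0, 0, 0, 0.1], [0, 0, 0, 0, 0], [0, 0, 0, 0, 0], [0, 0, 0, 0, 0], [0, 0, 0, 0, 0], [0, 0, 0, 0, 0]],
  ],
  clamp_n=40,
)

```text
clock: 5.4
position: [0.3922, 0.299, 0.0252]
ee_rot: [0.111, 3.14, 0.0]
force: [0.3, -0.1, 1.0]
width: 0.035
gripper_force: 0.0
```

Call:
nudge_tcp(
  segments=[
    [[0, 0, -0.005, 0, 0], [0, 0, -0.02, 0, 0], [0, 0, -0.045, 0, 0], [0, 0, 0, 0, 0], [0, 0, 0, 0, 0]],
  ],
)

```text
clock: 5.9
position: [0.3929, 0.2994, 0.0962]
ee_rot: [0.112, 3.138, 0.002]
force: [0.0, -0.2, -0.3]
width: 0.006
gripper_force: 0.0
```

Run:
```python
from h import *
snap('wrist','w6')
im=cv2.imread('pics/w6.png')[120:400,140:500];cv2.imwrite('pics/w6c.png',cv2.resize(im,(720,560)))
```

```text
(no output)
```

View pics/w6c.png

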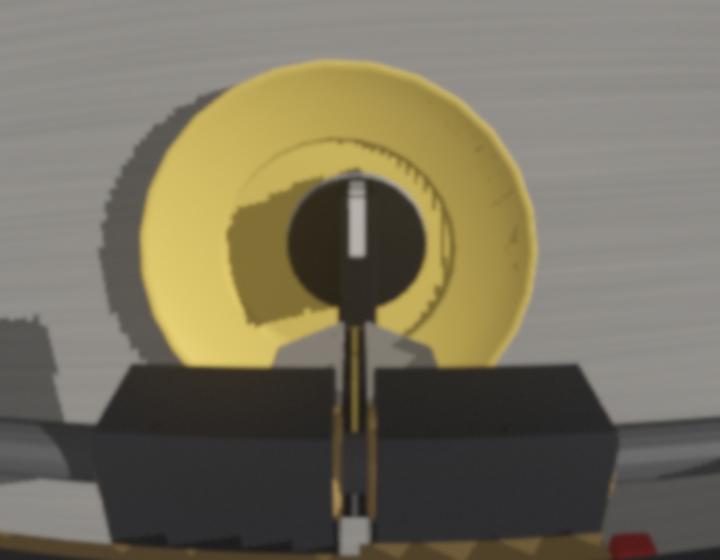

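The close missed: the fingers shut completely and the knob still sits in the saucer at crop (358,245). That was my tenth picture, so from here I work numerically. I'll check whether the knob moved, and find the true fingertip height by differencing open and shut images in the fixed cameras.

Run:
```python
from h import *
Q=lambda x,y:(140+(x+.5)/2-.5,120+(y+.5)/2-.5)
P=lambda x,y:(230+(x+.5)/4-.5,160+(y+.5)/4-.5)
print(atz('w6',*Q(357,257),.042),atz('w4',*P(417,310),.042),atz('w6',*Q(358,321),.042),atz('w4',*P(422,447),.042))
for n in('scene','side'):snap(n,n+'_shut')
```

```text
[0.39138245 0.29954389 0.042     ] [0.3914945  0.29943443 0.042     ] [0.41468696 0.29825589 0.042     ] [0.41650367 0.2976982  0.042     ]
```

Call:
nudge_tcp(
  segments=[
    [[0, 0, 0, 0, 0.35], [0, 0, 0, 0, 0.35], [0, 0, 0, 0, 0.35], [0, 0, 0, 0, 0.35]],
  ],
  clamp_n=30,
)

```text
clock: 6.45
position: [0.3921, 0.299, 0.0949]
ee_rot: [-0.111, -3.139, 0.0]
force: [0.7, 0.1, -0.4]
width: 0.299
gripper_force: 0.0
```

Run:
```python
from h import *
for n in('scene','side'):
    snap(n,n+'_open')
    a,b=[cv2.imread(f'pics/{n}_{s}.png') for s in('shut','open')]
    m=(cv2.absdiff(a,b).max(2)>25).astype(np.uint8)
    d=np.load(f'pics/{n}_open.npz');T=np.linalg.inv(d['cam_to_world'])
    def pr(p): q=T@np.r_[p,1];return (d['fx']*q[0]/q[2]+d['cx'],d['fy']*q[1]/q[2]+d['cy'])
    o=arm.observe();c=o['position'];Rm=R.from_rotvec(o['ee_rot']).as_matrix()
    print(n,'TCP px',np.round(pr(c),1))
    for y in(-.016,.016):
        for z in(0,-.022): print(y,z,np.round(pr(c+Rm@np.array([0,y,z])),1))
    u,v=map(int,pr(c));x0,y0=u-32,v-34
    s=m[y0:y0+56,x0:x0+64];print(x0,y0);print('\n'.join(f'{y0+i} '+''.join('.#'[k] for k in r) for i,r in enumerate(s)))
```

```text
scene TCP px [420. 141.]
-0.016 0 [414.5 142.4]
-0.016 -0.022 [416. 136.]
0.016 0 [425.5 139.6]
0.016 -0.022 [427.1 133.2]
388 106
106 .............................................................##.
107 ..........................................................##..#.
108 ........................................................######..
109 ........................................................#######.
110 ........................................................#######.
111 .........................................#..............#######.
112 .......................................#######...........######.
113 ..............................##.......#######....##.......####.
114 .......................####.#####......########...###.....######
115 ......................######.####......######.....###....#######
116 ...
[... 6464 characters left out ...]
..........
364 ................................................................
365 ................................................................
366 ................................................................
367 ................................................................
368 ................................................................
369 ................................................................
370 ................................................................
371 ................................................................
372 ................................................................
373 ................................................................
```

The fixed cameras suggest the fingertips end some 12–17 mm short of the reported TCP, which would explain closing above the bar. The knob hasn't moved. I'll do a guarded descent onto the skirt to get the true height.

Call:
nudge_tcp(
  segments=[
    [[0, 0, 0.045, 0, 0.4], [0, 0, 0.02, 0, 0.4], [0, 0, 0.004, 0, 0.4], [0, 0, 0, 0, 0.4], [0, 0, 0, 0, 0.4]],
  ],
  clamp_n=30,
)

```text
clock: 7.05
position: [0.3927, 0.2998, 0.0272]
ee_rot: [0.111, 3.139, 0.002]
force: [-0.4, -0.4, 0.6]
width: 0.402
gripper_force: 0.0
```

Call:
nudge_tcp(
  segments=[
    [[0, 0, 0.002, 0, 0.4], [0, 0, 0.002, 0, 0.4], [0, 0, 0, 0, 0.4]],
  ],
)

```text
clock: 7.35
position: [0.3924, 0.299, 0.0224]
ee_rot: [0.112, 3.139, 0.0]
force: [-0.1, 0.4, 0.5]
width: 0.398
gripper_force: 0.0
```

Call:
nudge_tcp(
  segments=[
    [[0, 0, 0.002, 0, 0.4], [0, 0, 0, 0, 0.4]],
  ],
)

```text
clock: 7.55
position: [0.3922, 0.2989, 0.02]
ee_rot: [-0.111, -3.14, 0.0]
force: [-0.3, -0.4, -0.7]
width: 0.398
gripper_force: 0.0
```

Call:
nudge_tcp(
  segments=[
    [[0, 0, 0.003, 0, 0.4], [0, 0, 0, 0, 0.4]],
  ],
)

```text
clock: 7.75
position: [0.3921, 0.2989, 0.0168]
ee_rot: [-0.111, -3.139, 0.0]
force: [-0.4, -0.2, 0.0]
width: 0.398
gripper_force: 0.0
```

Call:
nudge_tcp(
  segments=[
    [[0, 0, 0.002, 0, 0.4], [0, 0, 0, 0, 0.4]],
  ],
)

```text
clock: 7.95
position: [0.3921, 0.2989, 0.0149]
ee_rot: [-0.111, -3.139, 0.0]
force: [-0.1, -0.5, -0.1]
width: 0.397
gripper_force: 0.0
```

Call:
nudge_tcp(
  segments=[
    [[0, 0, 0.002, 0, 0.4], [0, 0, 0, 0, 0.4]],
  ],
)

```text
clock: 8.15
position: [0.3922, 0.2989, 0.0129]
ee_rot: [-0.111, -3.139, 0.0]
force: [-0.6, 0.4, 0.9]
width: 0.401
gripper_force: 0.0
```

Call:
nudge_tcp(
  segments=[
    [[0, 0, 0.003, 0, 0.4], [0, 0, 0, 0, 0.4]],
  ],
)

```text
clock: 8.35
position: [0.3921, 0.2988, 0.0098]
ee_rot: [-0.111, -3.139, 0.001]
force: [0.0, -0.2, 1.0]
width: 0.402
gripper_force: 0.0
```

Call:
nudge_tcp(
  segments=[
    [[0, 0, 0.002, 0, 0.4], [0, 0, 0, 0, 0.4]],
  ],
)

```text
clock: 8.55
position: [0.3921, 0.2989, 0.0079]
ee_rot: [-0.111, -3.139, 0.0]
force: [-0.1, -0.2, -0.9]
width: 0.398
gripper_force: 0.0
```

Call:
nudge_tcp(
  segments=[
    [[0, 0, 0.0015, 0, 0.4], [0, 0, 0, 0, 0.4]],
  ],
)

```text
clock: 8.75
position: [0.3922, 0.2989, 0.0065]
ee_rot: [-0.111, -3.139, 0.0]
force: [-0.2, -0.4, -0.1]
width: 0.399
gripper_force: 0.0
```

```bash
python3 -c "
from cell import arm, get_image;print(arm.tcp_to_grasp)"
```

```text
0.0188
```

Call:
nudge_tcp(
  segments=[
    [[0, 0, 0, 0, 0.2], [0, 0, 0, 0, 0], [0, 0, 0, 0, 0], [0, 0, 0, 0, 0], [0, 0, 0, 0, 0]],
  ],
  clamp_n=40,
)

```text
clock: 9.25
position: [0.3922, 0.2991, 0.0067]
ee_rot: [0.111, 3.14, 0.0]
force: [-0.1, -0.3, -0.4]
width: 0.145
gripper_force: 40.0
```

It is gripped at 13.3 mm, the bar's width, so the tips sit well behind the reported TCP. While the yellow background lasts, I'll measure the knob's centre in the tool frame by fitting the skirt circle numerically.

Create fit.py:
```python
from h import *
from scipy.optimize import least_squares
def skirt(f,seed,z,top=True):
    im=cv2.imread('pics/'+f+'.png').astype(int); cx,cy=seed; d=np.load('pics/'+f+'.npz'); pts=[]
    Rm=R.from_rotvec(d['rot']);c0=atz(f,cx,cy,z)
    for a in np.radians(np.arange(0,360,3)):
        r=np.arange(8,60,.25);u=cx+r*np.cos(a);v=cy+r*np.sin(a)
        s=cv2.remap(im.astype(np.float32),u.astype(np.float32)[None],v.astype(np.float32)[None],1)[0]
        k=s[:,2]-s[:,0]           # yellow: red >> blue
        j=np.nonzero((k>45))[0]
        if len(j) and j[0]>0: pts.append(np.r_[Rm.inv().apply(atz(f,u[j[0]],v[j[0]],z)-d['pos'])[:2],np.degrees(a)])
    return np.array(pts)
def circ(p):
    g=lambda q:np.hypot(p[:,0]-q[0],p[:,1]-q[1])-q[2]
    s=least_squares(g,[*np.median(p[:,:2],0),.026],loss='soft_l1',f_scale=.0005);return s.x,np.median(abs(g(s.x)))
```

Run:
```python
from fit import *
snap('wrist','w7')
for f,seed in(('w3',(332,205)),('w4',(333,231)),('w6',(318,241))):
    d=np.load('pics/'+f+'.npz')
    for z in(.021,.024):
        p=skirt(f,seed,z); a=p[:,2]; q=p[(a<60)|((a>120)&(a<200))|(a>340)]
        x,r=circ(q);print(f,z,len(q),x.round(4),r.round(5),(d['pos']+R.from_rotvec(d['rot']).apply(np.r_[x[:2],0]))[:2].round(4))
im=cv2.imread('pics/w7.png');h=cv2.cvtColor(im,cv2.COLOR_BGR2HSV)
g=h[190:300:2,250:390:2]
print('\n'.join('%d '%(190+2*i)+''.join('Y' if a[1]>110 and a[2]>70 else('W' if a[2]>120 else('o' if a[2]>70 else '.')) for a in r) for i,r in enumerate(g)))
```

```text
w3 0.021 53 [0.0162 0.0113 0.0252] 9e-05 [0.3933 0.2989]
w3 0.024 53 [0.0169 0.0111 0.025 ] 9e-05 [0.3927 0.2988]
w4 0.021 53 [0.0054 0.0103 0.0253] 0.0001 [0.3936 0.2989]
w4 0.024 53 [0.0063 0.0102 0.025 ] 0.0001 [0.3927 0.2988]
w6 0.021 53 [-0.0008 -0.0004  0.0251] 0.00014 [0.3937 0.2989]
w6 0.024 53 [ 0.0001 -0.0004  0.0248] 0.00014 [0.3927 0.299 ]
190 YYYYYYYYYYYYYYYYYYYYYYYYYYYYYYYYYYYYYYYYYYYYYYYYYYYYYYYYYYYYYYYYYYYYYW
192 YYYYYYYYYYYYYYYYYYYYYYYYYYYYYYYYYYYYYYYYYYYYYYYYYYYYYYYYYYYYYYYYYYYYYY
194 YYYYYYYYYYYYYYYYYYYYYYYYYYYYYYYYYYYYYYYYYYYYYYYYYYYYYYYYYYYYYYYYYYYYYY
196 YYYYYYYYYYYYYYYYYYYYYYYYYYYYYYYYYYYYYYYYYYYYYYYYYYYYYYYYYYYYYYYYYYYYYY
198 YYYYYYYYYYYYYYYYYYYYYYYYYYYYYYYYYYYYYYYYYYYYYYYYYYYYYYYYYYYYYYYYYYYYYY
200 YYYYYYYYYYYYYYYYYYYYYYYYYYYYYYYYYYYYYYYYYYYYYYYYYYYYYYYYYYYYYYYYYYYYYY
202 YYYYYYYYYYYYYYYYYYYYYYYYYYYYYYYYYYYYYYYYYYYYYYYYYYYYYYYYYYYYYYYYYYYYYY
204 YYYYYYYYYYYYYYYYYYYYYYYYYYYYYYYYYYYYYYYYYYYYYYYYYYYYYYYYYYYYYYYYYYYYYY
206 YYYYYYYYYYYYYYYYYYYYYYYYYYYYYYYYYYYYYYYYYYYYYYYYYYYYYYYYYYYYYYYYYYYYYY
208 YYYYYYYYYYYYYYYYYYYYYYYYYYYYYYYYYYYYYYYYYYYYYYYYYYYYYYYYYYYYYYYYYYY
[... 2678 characters left out ...]
............WYYYYYYYYYYYY
282 YYYYYYYYYo...........ooo......oWWWWWW......oWooo.........oWYYYYYYYYYYY
284 YYYYYYYYYo........oooooo......oWWWWWW......oWWWWooo......oWYYYYYYYYYYY
286 YYYYYYYYYo.....ooooooooo......oWWWWWW.......oWWWWWooo.....WYYYYYYYYYYY
288 YYYYYYYYY...oooWWWWWoooo......oWWWWWW.......ooWWWWWWoooo..WWYYYYYYYYYY
290 YYYYYYYYooooWWWWWWWWWWWo......oWWWWWW.......oooooWWWoooooooWYYYYYYYYYY
292 YYYYYYYYoWWWWWWWWWWWWWWo......oWWWWWW.......oWWooooooooooooWYYYYYYYYYY
294 YYYYYYYWWWWWWWWWWWWWWWWo......oWWWWWW.......oWWWWoooooooooooWYYYYYYYYY
296 YYYYYYoWWWWWWWWWWWWWWWWo......oWWWWWW.......oWWWoooooooooooooYYYYYYYYY
298 YYYYYYoWWWWWWWWWWWWWWWWo......oWWWWWW.......oWWooooooooooooooWYYYYYYYY
```

Run:
```python
from fit import *
d=np.load('pics/w7.npz');Rm=R.from_rotvec(d['rot'])
T=lambda u,v,z:Rm.inv().apply(atz('w7',u,v,z)-d['pos'])
rows={254:(26,40),256:(23,43),258:(21,45.5),260:(19,47.5),262:(17,49),264:(16,51),266:(15,52),268:(14,53),270:(13,54),272:(13,54),274:(12,55),276:(12,56),278:(11,56),280:(11,57),282:(10,57),284:(10,57)}
for z in(.017,.019,.021,.023):
    p=np.array([T(250+2*c+s,r,z)[:2] for r,cc in rows.items() for c,s in zip(cc,(-.5,.5))])
    x,e=circ(p)
    g=lambda q:np.hypot(p[:,0]-q[0],p[:,1]-q[1])-.026
    y=least_squares(g,[0,0]).x
    print(z,x.round(4),e.round(5),'fixed R',y.round(4),'bar top end ctr',(T(317,272.5,z+.02)[0]-.024).round(4),'bar foot',(T(317,255.5,z)[0]-.024).round(4))
```

```text
0.017 [-0.0035 -0.0008  0.0256] 0.00026 fixed R [-0.004  -0.0008] bar top end ctr -0.0044 bar foot -0.0038
0.019 [-0.0025 -0.0008  0.0253] 0.00026 fixed R [-0.0034 -0.0008] bar top end ctr -0.0036 bar foot -0.0031
0.021 [-0.0014 -0.0008  0.025 ] 0.00025 fixed R [-0.0028 -0.0008] bar top end ctr -0.0027 bar foot -0.0024
0.023 [-0.0004 -0.0008  0.0247] 0.00025 fixed R [-0.0023 -0.0008] bar top end ctr -0.0019 bar foot -0.0016
```

Call:
nudge_tcp(
  segments=[
    [[0, 0, -0.015, 0, 0], [0, 0, -0.04, 0, 0], [0, 0, -0.045, 0, 0], [-0.03, -0.025, 0, 0.1, 0], [-0.038, -0.032, 0, 0.105, 0], [-0.038, -0.032, 0, 0.105, 0], [-0.038, -0.032, 0, 0.105, 0], [-0.038, -0.032, 0, 0.105, 0], [-0.038, -0.032, 0, 0.105, 0], [-0.038, -0.032, 0, 0.105, 0]],
  ],
)

```text
clock: 10.3
position: [0.5454, 0.0046, 0.1078]
ee_rot: [1.23, 2.89, 0.002]
force: [1.1, 1.2, -0.5]
width: 0.148
gripper_force: 40.0
```

Call:
nudge_tcp(
  segments=[
    [[-0.038, -0.032, 0, 0.105, 0], [-0.038, -0.032, 0, 0.105, 0], [-0.038, -0.032, 0, 0.105, 0], [0, 0, 0, 0.079, 0], [0, 0, 0, 0, 0], [0, 0, 0, 0, 0], [0, 0, 0, 0, 0]],
  ],
)

```text
clock: 11.0
position: [0.5398, -0.1402, 0.1071]
ee_rot: [-1.761, -2.602, -0.001]
force: [-0.2, -0.1, -1.1]
width: 0.146
gripper_force: 40.0
```

Create go.py:
```python
from h import *
import sys
t=np.array([float(a) for a in sys.argv[1:4]]);y=float(sys.argv[4])
o=arm.observe();M=R.from_rotvec(o['ee_rot']);m=M.as_matrix()
yaw=np.degrees(np.arctan2(m[1,0],m[0,0]))
print('yaw',yaw.round(2),'turn',np.radians(yaw-y).round(4),'d',M.inv().apply(t-o['position']).round(4),'tilt',m[:2,2].round(4),o['force'].round(1),o['gripper_force'])
```

```bash
python3 go.py .5083 -.1847 .06 111.6
```

```text
yaw 111.81 turn 0.0037 d [-0.0296 -0.0458  0.0471] tilt [0.0005 0.0008] [-0.2 -0.1 -1.1] 39.999820590019226
```

Call:
nudge_tcp(
  segments=[
    [[-0.015, -0.024, 0, 0, 0], [-0.0146, -0.0218, 0.02, 0.0037, 0], [0, 0, 0.03, 0, 0], [0, 0, 0.01, 0, 0], [0, 0, 0, 0, 0], [0, 0, 0, 0, 0]],
  ],
)

```text
clock: 11.6
position: [0.5088, -0.1851, 0.0474]
ee_rot: [1.768, 2.596, 0.001]
force: [-0.1, 0.2, 0.5]
width: 0.149
gripper_force: 40.0
```

```bash
python3 go.py .5083 -.1847 .037 111.6
```

Run:
```python
from fit import *
snap('wrist','w8')
g=cv2.cvtColor(cv2.imread('pics/w8.png'),cv2.COLOR_BGR2GRAY)[226:290:2,250:390:2]
print('\n'.join('%d '%(226+2*i)+''.join('#' if a>150 else('+' if a>100 else('-' if a>60 else '.')) for a in r) for i,r in enumerate(g)))
```

```text
yaw 111.48 turn -0.0021 d [ 0.0005 -0.0003  0.0104] tilt [0.0009 0.0005] [-0.1  0.2  0.5] 39.99980628490448
226 ####################################################++------+#########
228 ######################################################+-----+#########
230 ######################################################+-----+#########
232 #############################++++++++++###############++---+##########
234 ##########################++-----------++##############+++++##########
236 ########################++---------------++###########################
238 #######################+--------++++-------+##########################
240 ######################+--------+++++--------+#########################
242 #####################+---------+++++---------+########################
244 ####################+------------..-----------+#######################
246 ####################+------------++------------+######################
248 ###################+------++
[... 842 characters left out ...]
........-++##############
272 ###########++.................-++++++-................-+##############
274 ###########+-.................-#####+-.................-+#############
276 ##########++..................-######-..................+#############
278 ##########+-..................-######-..................-+############
280 ##########+...........---.....-#####+-.....---...........+############
282 #########+-........-++##-.....-#####+......+##++-........+############
284 #########+-.....--+#####-.....-#####+......-####++--.....-############
286 #########+....-++#######-.....-#####+......-#######++--..-+###########
288 #########-.-++#########+-.....-#####+......-##########+--.+###########
```

The view shows the bezel and brass tab just ahead of the knob, centred sideways on the pointer at column ~317. I'll check the fore-aft alignment the same way.

Run:
```python
from fit import *
d=np.load('pics/w8.npz');Rm=R.from_rotvec(d['rot'])
T=lambda u,v,z:Rm.inv().apply(atz('w8',u,v,z)-d['pos']).round(4)
P=lambda x,y:(274+(x+.5)/8-.5,174+(y+.5)/8-.5)
Rb=np.linalg.norm(atz('w2',*P(213,298),.012)-atz('w2',*P(584,298),.012))/2
print('bezel R',Rb,'tab->axis',T(317,237.5,.013)-[.016,0,0],'bezel->axis',T(318,232.5,.012)-[Rb,0,0])
zz=d['pos'][2]+.0143  # skirt top if knob kept its place in the grip
rows={256:(22,43.5),258:(21,45.5),260:(19.5,47.5),262:(18,49),264:(16,50),266:(15,52),268:(14,53),270:(13,53),272:(12.5,54),274:(12,55),276:(12,56),278:(11.5,56)}
p=np.array([T(250+2*c,r,zz)[:2] for r,cc in rows.items() for c in cc])
g=lambda q:np.hypot(p[:,0]-q[0],p[:,1]-q[1])-.026
print(circ(p)[0].round(4),least_squares(g,[0,0]).x.round(4),'bar foot',T(316,255.5,zz)-[.024,0,0],'bar top',T(316,272,zz+.02)-[.024,0,0])
```

```text
bezel R 0.019401410508680595 tab->axis [-0.002  -0.0011  0.0344] bezel->axis [-0.00260141 -0.0005      0.0354    ]
[-0.0027 -0.0012  0.0248] [-0.0044 -0.0011] bar foot [-0.0037 -0.0016 -0.0143] bar top [-0.0038 -0.0015 -0.0343]
```

Call:
nudge_tcp(
  segments=[
    [[0.0004, 0.0004, 0.006, 0, 0], [0, 0, 0.002, 0, 0], [0, 0, 0, 0, 0]],
  ],
)

```text
clock: 11.95
position: [0.5079, -0.1858, 0.0386]
ee_rot: [-1.772, -2.594, 0.0]
force: [-0.6, -1.1, -0.6]
width: 0.143
gripper_force: 40.0
```

Call:
nudge_tcp(
  segments=[
    [[0, 0, 0.002, 0, 0], [0, 0, 0.001, 0, 0], [0, 0, 0, 0, 0]],
  ],
)

```text
clock: 12.25
position: [0.5078, -0.186, 0.0355]
ee_rot: [-1.772, -2.594, 0.0]
force: [0.6, 0.2, -0.6]
width: 0.146
gripper_force: 40.0
```

Call:
nudge_tcp(
  segments=[
    [[0, 0, 0.002, 0, 0], [0, 0, 0, 0, 0]],
  ],
)

```text
clock: 12.45
position: [0.508, -0.1857, 0.0335]
ee_rot: [-1.772, -2.594, -0.0]
force: [0.3, 1.6, 0.7]
width: 0.15
gripper_force: 40.0
```

Call:
nudge_tcp(
  segments=[
    [[0, 0, 0.002, 0, 0], [0, 0, 0, 0, 0]],
  ],
)

```text
clock: 12.65
position: [0.5081, -0.1855, 0.0317]
ee_rot: [-1.772, -2.594, -0.001]
force: [-0.5, 1.2, 4.6]
width: 0.147
gripper_force: 40.0
```

Call:
nudge_tcp(
  segments=[
    [[0, 0, 0.002, 0, 0], [0, 0, 0, 0, 0]],
  ],
)

```text
clock: 12.85
position: [0.5082, -0.1856, 0.0297]
ee_rot: [1.772, 2.594, 0.001]
force: [-0.4, 2.5, 6.7]
width: 0.149
gripper_force: 40.0
```

Call:
nudge_tcp(
  segments=[
    [[0, 0, 0.002, 0, 0], [0, 0, 0, 0, 0]],
  ],
)

```text
clock: 13.05
position: [0.5081, -0.1854, 0.0277]
ee_rot: [-1.771, -2.594, -0.001]
force: [-0.7, 5.6, 4.7]
width: 0.147
gripper_force: 40.0
```

Contact, with the spindle pushing the knob towards +y, which is tool +x. I'll comply by shifting that way.

Call:
nudge_tcp(
  segments=[
    [[0.0006, 0, 0, 0, 0], [0, 0, 0, 0, 0]],
  ],
)

```text
clock: 13.25
position: [0.508, -0.1851, 0.0275]
ee_rot: [1.772, 2.594, 0.001]
force: [1.2, 4.0, 1.2]
width: 0.147
gripper_force: 40.0
```

Call:
nudge_tcp(
  segments=[
    [[0.0006, 0, 0, 0, 0], [0, 0, 0, 0, 0]],
  ],
)

```text
clock: 13.45
position: [0.5078, -0.185, 0.0276]
ee_rot: [1.772, 2.594, 0.0]
force: [2.4, 2.1, -2.2]
width: 0.15
gripper_force: 40.0
```

Call:
nudge_tcp(
  segments=[
    [[0.0003, 0.0005, 0, 0, 0], [0, 0, 0.001, 0, 0], [0, 0, 0, 0, 0]],
  ],
)

```text
clock: 13.75
position: [0.5079, -0.1847, 0.0266]
ee_rot: [1.772, 2.594, -0.0]
force: [2.1, -0.4, 0.4]
width: 0.149
gripper_force: 40.0
```

Call:
nudge_tcp(
  segments=[
    [[0, 0, 0.002, 0, 0], [0, 0, 0, 0, 0]],
  ],
)

```text
clock: 13.95
position: [0.5078, -0.1845, 0.0244]
ee_rot: [-1.772, -2.594, 0.0]
force: [0.7, 0.2, -0.9]
width: 0.149
gripper_force: 40.0
```

Call:
nudge_tcp(
  segments=[
    [[0, 0, 0.002, 0, 0], [0, 0, 0, 0, 0]],
  ],
)

```text
clock: 14.15
position: [0.5077, -0.1844, 0.0224]
ee_rot: [-1.772, -2.594, 0.0]
force: [2.0, 0.7, -2.0]
width: 0.147
gripper_force: 40.0
```

Call:
nudge_tcp(
  segments=[
    [[0, 0, 0.002, 0, 0], [0, 0, 0, 0, 0]],
  ],
)

```text
clock: 14.35
position: [0.5079, -0.1844, 0.0206]
ee_rot: [1.772, 2.594, -0.0]
force: [0.0, -0.2, 3.9]
width: 0.151
gripper_force: 40.0
```

Call:
nudge_tcp(
  segments=[
    [[0, 0, 0.001, 0, 0], [0, 0, 0, 0, 0]],
  ],
)

```text
clock: 14.55
position: [0.5079, -0.1844, 0.0197]
ee_rot: [1.772, 2.594, -0.0]
force: [-0.9, 0.9, 4.3]
width: 0.151
gripper_force: 40.0
```

Home contact is at z≈0.0208 with the 4 N spring preload. Now I'll press, with a firmer grip.

Call:
nudge_tcp(
  segments=[
    [[0, 0, 0.001, 0, 0], [0, 0, 0.001, 0, 0], [0, 0, 0, 0, 0]],
  ],
  clamp_n=55,
)

```text
clock: 14.85
position: [0.5079, -0.1844, 0.0178]
ee_rot: [1.772, 2.594, -0.0]
force: [-0.6, 0.0, 6.9]
width: 0.146
gripper_force: 55.0
```

Call:
nudge_tcp(
  segments=[
    [[0, 0, 0.001, 0, 0], [0, 0, 0.0005, 0, 0], [0, 0, 0, 0, 0]],
  ],
)

```text
clock: 15.15
position: [0.5079, -0.1844, 0.0165]
ee_rot: [1.772, 2.594, -0.0]
force: [-1.1, 0.3, 8.6]
width: 0.148
gripper_force: 55.0
```

Call:
nudge_tcp(
  segments=[
    [[0, 0, 0.001, 0, 0], [0, 0, 0, 0, 0]],
  ],
)

```text
clock: 15.35
position: [0.5081, -0.1845, 0.0162]
ee_rot: [1.772, 2.593, -0.001]
force: [-4.0, 1.4, 17.4]
width: 0.151
gripper_force: 55.0
```

Call:
nudge_tcp(
  segments=[
    [[0, 0, 0.001, 0, 0], [0, 0, 0, 0, 0]],
  ],
)

```text
clock: 15.55
position: [0.5082, -0.1845, 0.016]
ee_rot: [1.771, 2.593, -0.001]
force: [-7.6, 2.1, 27.7]
width: 0.146
gripper_force: 55.0
```

The press has hit the hard stop: 8.6 N at full spring travel, then stiff at 27.7 N. I'll ease off slightly, settle, check and hand in.

Call:
nudge_tcp(
  segments=[
    [[0, 0, -0.0006, 0, 0], [0, 0, 0, 0, 0], [0, 0, 0, 0, 0], [0, 0, 0, 0, 0]],
  ],
)

```text
clock: 15.95
position: [0.5081, -0.1845, 0.0161]
ee_rot: [1.771, 2.593, -0.001]
force: [-5.0, 1.2, 21.5]
width: 0.144
gripper_force: 55.0
```

```bash
python3 go.py .5083 -.1847 .016 111.6; python3 -c "
from cell import arm, get_image;print(arm.sign_off())"
```

```text
yaw 111.33 turn -0.0048 d [-0.0003  0.0001  0.0001] tilt [ 0.0007 -0.0009] [-5.   1.2 21.5] 55.01936852931976
the job is handed in; nothing more can be done
None
```

I fitted the knob on the bare spindle with its pointer along the flat and pressed it to the valve stop, then handed in at about 16 s still holding it there at about 21 N; the flame setting and the saucer were not re-checked by camera afterwards.

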